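# Take the festive lantern down from its keeper hook

## Robot

A 7-joint arm with a two-finger parallel gripper is mounted at the origin on the work surface. World frame = base frame: x ahead of the robot, y to its left, z up, the work surface at z = 0. Lengths are in mm, angles in degrees, forces in N, time in s.
With the tool pointing down it reaches from about 400 to 875 mm from the base axis. Payload 4.4 kg.
Tool frame: the origin (TCP) lies where the fingers leave the gripper's body, on its centre line; the fingertips stand 73 mm ahead of it and the grasp point (between the pads) lies 54 mm ahead of it; z points along the fingers, x is the direction in which the jaws open and shut, and the axes are right-handed (so a half turn about z gives the same grasp; the last joint's range is limited). The gripper opens to 85 mm and grips with 20 to 120 N. Pads are 22 mm wide; open, the fingers measure 114 mm over their backs; the gripper's body (76 mm by 85 mm) begins 54 mm behind the grasp point. The pads swing forward as they close: fully open they stand 13 mm farther back than shut.
Start: joints at [-79.744, 36.005, 2.206, 86.941, -1.547, 57.084, -1.146], TCP at [157.513, 630.64, 303.913] pointing down, gripper open.
Joint ranges: [-175.42, 175.42], [-21.48, 121.26], [-71.46, 75.88], [10.55, 141.38], [-63.04, 243.04], [13.31, 113.54], [-168.57, 168.57]. Speed limits (degrees/s): [147.25, 147.25, 180, 180, 180, 180, 180].

## Interface

Orientations are given as [roll, pitch, yaw] about the fixed x, y, z axes, in that order (R = Rz(yaw) Ry(pitch) Rx(roll)).
In Python, from station import read_state, read_camera, camera_params, arm, find_in gives the robot as it stands. The module is installed in compiled form; this text tells all that it offers.
- The arm moves only by the shell command python3 -m inch 'ROWS' [FORCE]. ROWS is JSON, a list of rows, each a list of 7 numbers: the shift along the world's x, y, z in m, then the turn, a rotation vector about the world's x, y, z in degrees, then the opening, from -1 (shut) to 1 (fully open), so that 0 is half open. In form: [[tx, ty, tz, wx, wy, wz, fingers], ...]. A call has 1 to 20 rows; each row is the pose to reach, as a shift and turn from the pose measured when the call began; what a row does not reach only later rows make up. A row lasts 1/12 s, in which the tool goes at most 41.7 mm and 7.16 degrees, less where a joint would pass 70% of its speed; a pose out of reach is approached as far as the arm can. A call with a gripper value outside its range is refused whole. The fingers move at their own pace and stop on an object; FORCE is the grip in N (left out, the last holds). Time passes only in rows, so rows that repeat a pose let the fingers close. It gives the time, the measured TCP pose, the force and the opening at its end, in the units of the state.
- read_state(): the state, without advancing time (a new reading comes with each control period).
- read_camera(name): name is "scene" or "top" or "wrist"; returns the picture (384x512x3 uint8, blue, green, red); there is no depth.
- camera_params(name): a dict with "fx", "fy", "cx", "cy" (pixels), "pose" (4x4, takes a point from camera to world coordinates); the wrist camera has in their place "mount" (4x4, takes a point from camera to tool coordinates, whose origin is the TCP and whose axes are the tool frame's). Camera axes: x right, y down, z forward; pixel columns grow to the right and rows downward; lengths in mm; the calibration is good to about 2 mm. A picture is of the moment at which its call begins: read the wrist's pose just before it. camera_params takes no time and is no camera call.
- arm.close_job(): hands the job in, once; it reports no verdict.
Trained networks look in the newest picture that a camera, given by its name, has taken for a name from the list of things; names that differ only in an ending like _2 or _b are one class to them, and where a whole thing is asked for, a point or a joint stands for the part that bears it (a point fixed in the world has none). Each returns a list of dicts, best first, with "p" (0 to 1); they miss things now and then, are a little off and sometimes report something else, mostly with a low value. They report only what shows in the picture. A call takes as long as a camera call. They do not tell look-alikes from the thing itself.
- find_in(camera, query): "bbox" ([centre column, centre row, width, height] in pixels, round what is visible of it).
The state is a dict: "time": time; "joints": joint angles; "joint_vel": joint speeds; "tau": joint torques, N m; "tool_pos": TCP position; "orientation": TCP orientation; "ft_force": force on the tool from outside, world axes, zero at the start; "wrist_torque": the same for the moment, N m; "grip_width": finger opening in mm.
Only numpy, scipy, OpenCV 4.12 (cv2) and the standard library are available. Lean on these libraries where they do the work, as an engineer would, in place of code of your own. Each camera call takes 0.05 s, during which the arm holds its last target. There are 200 camera calls.

## Task

The red lantern hangs by its brass bar in a hook whose red sprung keeper closes the slot that leads out. Holding the lantern by its wooden grip, push its bar back against the keeper until the bar lies under the slot, lift it up through the slot and off the hook without forcing anything, and set the lantern down gently, upright and wholly on the round cork mat. Keep the gripper off the stand, and leave everything else where it is.

Things in the scene. Friction and masses are not known exactly. Their poses are not given: they have to be found in the camera images.
- lantern: Red lantern with clear panes, 64 x 64 mm, roof 92 mm above its foot, 195 mm high in all, about 0.35 kg. Two brass uprights (y = +-33 mm, 8 x 6 mm) carry the hang bar and the wooden grip above it. Origin: centre of its underside; z up, y along bar and grip, x towards the stand's column as it hangs. It hangs freely, its foot about 26 mm above the table.
- grip (a point): Middle of the lantern's wooden grip, a flat-sided bar 18 mm thick (lantern x), 60 mm long (lantern y), 24 mm high, its centre 183 mm above the foot. Grasp from above, fingers closing along lantern x; hold it firmly, as the bar presses the keeper 45 mm below it.
- hang_bar (a point): Middle of the square brass hang bar, 8 x 8 mm, 54 mm free length along lantern y, its axis 138 mm above the foot and 45 mm below the middle of the grip. The hook's arm passes between this bar and the roof, 42 mm apart.
- stand: Fixed dark steel stand: base 200 x 110 x 10 mm, column 20 mm thick at x = +75 mm, and from the column's top a level arm 14 mm wide, 10 mm thick, reaching to -x and ending in the hook. Origin: centre of the underside of the base; x from hook to column, z up. More than 24 N between lantern and stand means that it is being forced.
- seat (a point): Nominal middle of the hook's flat seat (top of the arm), 160 mm above the table, at x = -45 mm of the stand. The arm telescopes and is clamped with the whole hook (seat, lip, nose, slot, keeper) up to 14 mm farther in or out along x than this point tells: that offset is not measured and must be felt. The bar lies on the seat anywhere between lip (19.5 mm in front, -x) and keeper.
- slot (a point): Nominal middle of the only way out (offset as the seat): an 11 mm slot between the steel nose in front and the rear guard behind, both 15 to 22 mm above the seat, middle of the slot 24 mm behind (+x) the seat's. Under both the bar has 7 mm of free height. Once up through the slot (bar raised 22 mm or more) it draws out over the nose to -x; at 34 mm the roof meets the arm.
- keeper_face (a point): Nominal middle of the red keeper's front face when shut, 19.5 mm behind (+x) the seat's middle (offset as the seat). The keeper, 13 mm high, 9 mm thick, fills the slot from below; it slides straight back (+x): it yields from 3 N, plus 0.7 N per mm. Pushed 7 to 10 mm back (8 to 10 N) it is open and the bar lies under the slot; pushed farther, the bar goes under the rear guard.
- mat: Round cork mat, 130 mm in diameter, 5 mm thick, fixed on the table. Origin: centre of its underside.
- tumbler: Clear drinking glass, 68 mm across, 120 mm high; leave alone. Origin: centre of underside.
- tablet: Black tablet lying flat, 170 x 240 x 8 mm; leave alone. Origin: centre of underside.
- gift: Blue gift box with silver ribbon, 100 x 130 x 60 mm; leave alone. Origin: centre of underside.
- remote: Grey remote control, 45 x 160 x 18 mm; leave alone. Origin: centre of underside.
- matchbox: Yellow matchbox, 55 x 36 x 16 mm; leave alone. Origin: centre of underside.
- candle: Green pillar candle, 70 mm across, 100 mm high; leave alone. Origin: centre of underside.
- nut_bowl: Dark wooden bowl of nuts, 140 mm across, 50 mm high; leave alone. Origin: centre of underside.
There are look-alikes about, which are no part of the job. There is more than one size of the lantern; the job needs the larger. Of the things that look like the mat, the smaller one is meant.

How it is judged:
By the outcome, as a careful person would: the job done as asked, in the order asked, and still so for the second after the job is handed in, with the robot touching nothing.
It also fails if it takes over 72 s, if anything falls off the work surface, if the arm or the gripper's body presses on something with over 40 N, if the wrist force passes 120 N, or if a joint passes its speed limit or range.

## Working session

There is one attempt and no reset: what is moved stays moved. The work goes in short steps, Python scripts to look and compute and a shell command to move; the robot and the scene stay as the last step left them, time stands still between calls to the robot, and variables do not carry over. Pictures are saved under pics/ and viewed, about 8 in all and at most 12, crops included, and the job is handed in when it is done.

```bash
mkdir -p pics; python3 - <<'E'
from station import *
import cv2
print(read_state())
for c in("scene","top"):
    im=read_camera(c);cv2.imwrite(f"pics/{c}0.png",im)
    p=camera_params(c);print(c,{k:(v if k!="pose" else [[round(float(x),3) for x in r] for r in v]) for k,v in p.items()})
    for q in("lantern","grip","hang_bar","mat","stand","keeper_face","seat"):
        print(q,[(round(d["p"],2),[round(float(x),1) for x in d["bbox"]]) for d in find_in(c,q)])
E
```

```text
{'time': 0.0, 'joints': array([-79.74274768,  36.05920331,   2.20287698,  86.99596247,
        -1.54470184,  57.08419768,  -1.14683691]), 'joint_vel': array([-0.00834395,  0.04772445,  0.00988241,  0.05566436,  0.11308456,
       -0.04133074, -0.01667473]), 'tau': array([-1.20550005e-03, -5.63406873e+01,  1.22629579e+00, -1.93439054e+01,
        1.11496914e-02,  1.06156166e-02,  1.52511443e-06]), 'tool_pos': array([157.4135161 , 630.14749686, 302.98603128]), 'orientation': array([1.79996430e+02, 1.09623305e-01, 7.59727513e+01]), 'ft_force': array([-0.2012201 ,  0.81713828,  0.0391651 ]), 'wrist_torque': array([ 0.01080909, -0.09295107, -0.01638455]), 'grip_width': 85.51966084607584}
scene {'fx': 402.80213620392766, 'fy': 402.80213620392766, 'cx': 251.8093744027776, 'cy': 194.8753596804505, 'pose': [[0.111, 0.523, -0.845, 1653.44], [0.994, -0.054, 0.097, -156.337], [0.006, -0.851, -0.526, 871.044], [0.0, 0.0, 0.0, 1.0]]}
lantern [(0.96, [305.6, 216.0, 27.1, 60.0]), (0.84, [354.1, 251.7, 23.9, 43.6])]
grip [(0.61, [307.9, 216.1, 29.2, 60.9]), (0.58, [358.2, 255.2, 23.7, 48.8])]
hang_ba
[... 306 characters left out ...]
68.1, 66.6])]
top {'fx': 475.6178709199555, 'fy': 475.6178709199555, 'cx': 256.9809356613447, 'cy': 193.99916096870814, 'pose': [[-0.028, -0.986, 0.166, 279.833], [-1.0, 0.029, 0.004, -33.56], [-0.009, -0.166, -0.986, 1492.984], [0.0, 0.0, 0.0, 1.0]]}
lantern [(0.58, [159.3, 133.6, 29.4, 25.9]), (0.57, [199.1, 171.1, 24.1, 33.2])]
grip [(0.79, [197.5, 172.1, 27.4, 35.6]), (0.78, [158.2, 133.1, 23.4, 24.9])]
hang_bar [(0.7, [198.8, 168.9, 23.2, 45.2])]
mat [(0.92, [331.5, 277.9, 56.7, 61.7]), (0.64, [314.9, 198.9, 42.7, 39.9])]
stand [(0.79, [185.6, 181.6, 69.9, 48.9])]
keeper_face [(0.8, [185.7, 183.1, 68.7, 52.0]), (0.51, [101.7, 178.9, 32.1, 26.2])]
seat [(0.9, [187.6, 183.4, 69.5, 53.7])]
```

```bash
python3 - <<'E'
import cv2,numpy as np
s=cv2.imread("pics/scene0.png");t=cv2.imread("pics/top0.png")
cv2.imwrite("pics/a.png",np.vstack([cv2.resize(s[160:300,80:410],(792,336)),cv2.resize(t[110:310,80:400],None,fx=1.3,fy=1.3)[:260,:416].copy() if 0 else cv2.resize(t[110:230,100:380],(792,264))[:264]])[:600])
E
```

```text
(no output)
```

View pics/a.png

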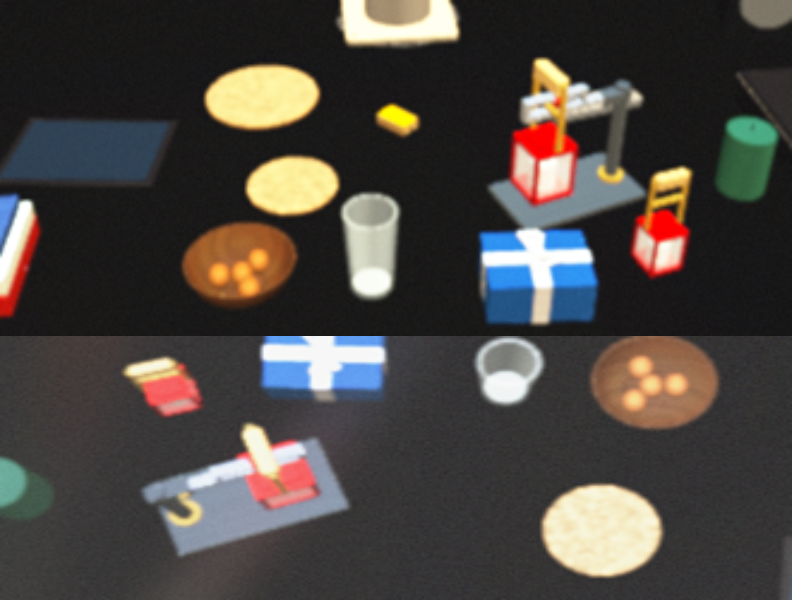

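View pics/top0.png

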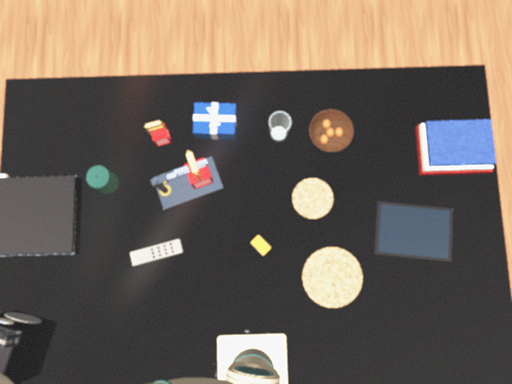

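The top view shows the larger lantern on the stand at about (198,172), the small mat at (313,199) and the large mat at (332,278). The spare lantern is at (159,133). Next I'll get positions from these.

```bash
cat > h.py <<'E'
import numpy as np,cv2
from scipy.spatial.transform import Rotation as R
from station import *
def ray(p,T,u,v,z):
    d=T[:3,:3]@[(u-p["cx"])/p["fx"],(v-p["cy"])/p["fy"],1]; o=T[:3,3]
    return o+d*(z-o[2])/d[2]
def proj(p,T,X):
    c=np.linalg.inv(T)@np.append(X,1); return np.array([p["fx"]*c[0]/c[2]+p["cx"],p["fy"]*c[1]/c[2]+p["cy"]])
def wT(s,p):
    T=np.eye(4);T[:3,:3]=R.from_euler("xyz",s["orientation"],degrees=True).as_matrix();T[:3,3]=s["tool_pos"];return T@np.array(p["mount"])
E
python3 - <<'E'
from h import *
im=cv2.imread("pics/top0.png");p=camera_params("top");T=np.array(p["pose"])
hsv=cv2.cvtColor(im,cv2.COLOR_BGR2HSV)
def comp(m,x0,y0,x1,y1):
    k=np.zeros(m.shape,np.uint8);k[y0:y1,x0:x1]=m[y0:y1,x0:x1]
    n,l,st,c=cv2.connectedComponentsWithStats(k.astype(np.uint8));i=1+st[1:,4].argmax();return np.argwhere(l==i)[:,::-1].astype(np.float32)
m=comp((im[:,:,2]>130).astype(np.uint8),285,170,340,225)
P=np.array([ray(p,T,u,v,5) for u,v in m]);print("mat",P.mean(0),np.ptp(P,axis=0))
# stand base: gray-blue
print(im[185,205],im[198,180],im[205,170],im[220,180])
m=comp(((im[:,:,0]>75)|(im[:,:,2]>120)).astype(np.uint8),145,148,228,212)
P=np.array([ray(p,T,u,v,10)[:2] for u,v in m],np.float32);r=cv2.minAreaRect(P);print("base",r,cv2.boxPoints(r))
g=comp(((im[:,:,1]>130)&(im[:,:,2]>170)&(im[:,:,0]<im[:,:,2]-25)).astype(np.uint8),180,145,215,195)
P=np.array([ray(p,T,u,v,221)[:2] for u,v in g],np.float32);print("grip",len(g),cv2.minAreaRect(P),P.mean(0))
cv2.imwrite("pics/b.png",cv2.resize(im[140:220,140:240],(800,640),interpolation=2)[:600])
E
```

```text
mat [ 513.2614898  -202.59872583    5.        ] [1.34958047e+02 1.31107749e+02 4.54747351e-13]
[143 129 185] [173 155 148] [169 150 139] [69 68 77]
base ((592.8876953125, 200.453125), (163.60162353515625, 217.04209899902344), 21.027183532714844) [[477.59543 272.3968 ]
 [555.47253  69.80744]
 [708.17993 128.50946]
 [630.30286 331.09882]]
grip 152 ((586.756103515625, 137.10321044921875), (57.613399505615234, 69.31934356689453), 85.52139282226562) [583.0462  144.92035]
```

View pics/b.png

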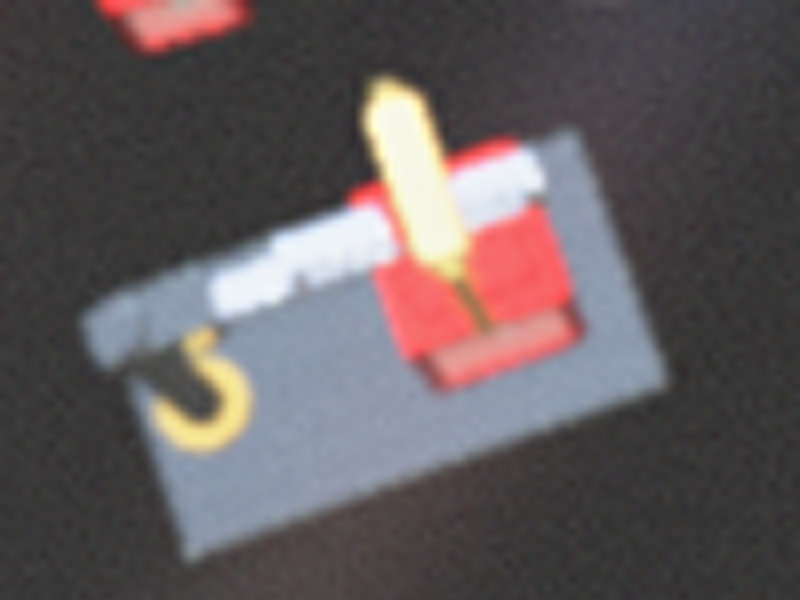

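The close-up shows the stand base corners at (187,560), (668,382) and (578,130), and the grip's top face from (385,85) to (445,265). The keeper side points left, which is world +y.

```bash
python3 - <<'E'
from h import *
p=camera_params("top");T=np.array(p["pose"])
f=lambda x,y,z:ray(p,T,140+x/8-.5,140+y/8-.5,z)[:2]
a,b,c=f(187,560,10),f(668,382,10),f(578,130,10)
print(a,b,c,np.linalg.norm(a-b),np.linalg.norm(b-c),"ctr",(a+c)/2)
v=a-b;w=b-c;print("yaw x",np.degrees(np.arctan2(v[1],v[0])),np.degrees(np.arctan2(-w[1],-w[0]))+0)
g0,g1=f(390,88,221),f(443,262,221);print(g0,g1,np.linalg.norm(g0-g1),(g0+g1)/2,np.degrees(np.arctan2(*(g0-g1)[::-1])))
print(np.array(camera_params("wrist")["mount"]).round(3),camera_params("wrist")["fx"])
E
```

```text
[489.223541   269.83652492] [554.82837028  79.22671649] [658.62637405 113.64950643] 201.58395941379752 109.35700276882348 ctr [573.92495752 191.74301567]
yaw x 108.9926388346356 18.347197830705582
[621.58813488 157.36302802] [559.71588157 139.47489159] 64.4062198414912 [590.65200823 148.4189598 ] 16.12532345597552
[[ 1.0000e+00  1.0000e-03 -0.0000e+00  1.8400e-01]
 [-1.0000e-03  9.6300e-01  2.6800e-01 -6.7108e+01]
 [ 1.0000e-03 -2.6800e-01  9.6300e-01 -6.9748e+01]
 [ 0.0000e+00  0.0000e+00  0.0000e+00  1.0000e+00]] 326.24503665364006
```

```bash
python3 -m inch '[[0,0,0.04,0,0,0,1],[0,0,0.08,0,0,0,1],[0.43,-0.48,0.09,0,0,32,1],[0.43,-0.48,0.09,0,0,32,1],[0.43,-0.48,0.09,0,0,32,1],[0.43,-0.48,0.09,0,0,32,1],[0.43,-0.48,0.09,0,0,32,1],[0.43,-0.48,0.09,0,0,32,1],[0.43,-0.48,0.09,0,0,32,1],[0.43,-0.48,0.09,0,0,32,1],[0.43,-0.48,0.09,0,0,32,1],[0.43,-0.48,0.09,0,0,32,1],[0.43,-0.48,0.09,0,0,32,1],[0.43,-0.48,0.09,0,0,32,1],[0.43,-0.48,0.09,0,0,32,1],[0.43,-0.48,0.09,0,0,32,1],[0.43,-0.48,0.09,0,0,32,1],[0.43,-0.48,0.09,0,0,32,1],[0.43,-0.48,0.09,0,0,32,1],[0.43,-0.48,0.09,0,0,32,1]]' 80
```

```text
time: 2.47
tool_pos: [588.0, 149.3, 393.6]
orientation: [-180.0, -0.0, 107.8]
ft_force: [-0.7, -0.1, -0.3]
grip_width: 85.7
```

```bash
python3 - <<'E'
from h import *
s=read_state();im=read_camera("wrist");cv2.imwrite("pics/w1.png",im)
p=camera_params("wrist");T=wT(s,p);np.savez("w1.npz",T=T)
print(s["time"],s["tool_pos"],s["orientation"],s["joints"],s["ft_force"])
x=np.array([-.321,.947]);y=np.array([-.947,-.321])
for n,X in (("grip",(590.6,148.4,221)),("seat",(588.4,149.4,160))): print(n,proj(p,T,X))
E
```

```text
2.4667 [588.04422641 149.26538305 393.64046144] [-1.79973730e+02 -3.04881871e-03  1.07794315e+02] [-17.77928592  27.64893048   1.41014553  87.22901123  -0.72377659
  65.15726729  91.56859604] [-0.73601408 -0.08657883 -0.26658241]
grip [252.46665603 203.44890503]
seat [254.51559395 184.02894879]
```

View pics/w1.png

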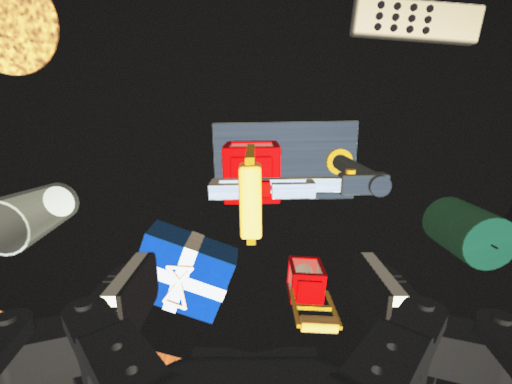

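The wrist view shows the grip at columns 240–262, rows 163–240, almost square to the jaws. The hook's arm runs from (208,190) to (345,185), with the spare lantern at (310,300). I'll measure more precisely.

```bash
python3 - <<'E'
from h import *
im=cv2.imread("pics/w1.png");p=camera_params("wrist");T=np.load("w1.npz")["T"]
h=cv2.cvtColor(im,cv2.COLOR_BGR2HSV)
m=((h[...,0]>18)&(h[...,0]<35)&(h[...,1]>120)&(h[...,2]>180)).astype(np.uint8)
k=np.zeros_like(m);k[150:250,230:270]=m[150:250,230:270]
for v in range(145,250,6): 
    c=np.flatnonzero(k[v]); print(v,(c.min(),c.max()) if len(c) else None,end=" ")
g=np.argwhere(k)[:,::-1].astype(np.float32);print()
pts=[ray(p,T,u,v,221)[:2] for u,v in g];r=cv2.minAreaRect(np.array(pts,np.float32));print("grip@221",r,np.mean(pts,0))
cv2.imwrite("pics/w1c.png",cv2.resize(im[110:255,195:400],None,fx=3.9,fy=3.9,interpolation=2))
E
```

```text
145 None 151 None 157 (np.int64(245), np.int64(253)) 163 (np.int64(244), np.int64(254)) 169 None 175 None 181 (np.int64(261), np.int64(261)) 187 (np.int64(261), np.int64(261)) 193 None 199 None 205 (np.int64(239), np.int64(239)) 211 None 217 None 223 None 229 (np.int64(240), np.int64(240)) 235 (np.int64(240), np.int64(240)) 241 (np.int64(246), np.int64(255)) 247 None 
grip@221 ((590.58251953125, 146.33644104003906), (70.57381439208984, 16.878421783447266), 17.120502471923828) [583.14591912 143.56814548]
```

View pics/w1c.png

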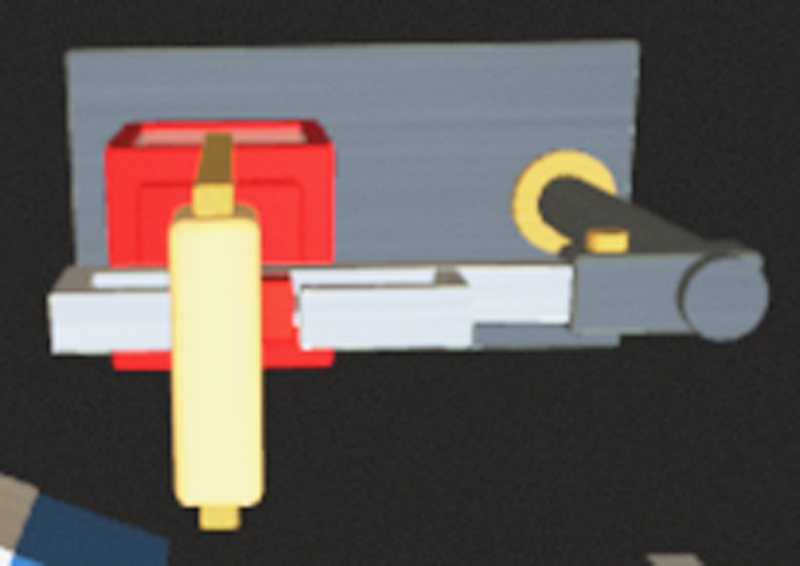

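The crop shows the grip from (172,222) to (262,500), the nose's front end at x=50, and the rear guard's front edge at x=300, y=287–347. That edge lets me estimate the hook offset.

```bash
python3 - <<'E'
from h import *
p=camera_params("wrist");T=np.load("w1.npz")["T"]
f=lambda x,y,z:ray(p,T,195+x/3.9-.37,110+y/3.9-.37,z)[:2]
ang=lambda a:np.degrees(np.arctan2(a[1],a[0]))
# grip top quad
q=[f(172,222,221),f(176,500,221),f(263,500,221),f(259,222,221)]
g=np.mean(q,0);print("grip c",g,"edge dirs",ang(q[0]-q[1]),ang(q[3]-q[2]),ang(q[2]-q[1]),ang(q[3]-q[0]))
print("w,l",np.linalg.norm(q[1]-q[2]),np.linalg.norm(q[0]-q[1]))
B=[f(67,50,10),f(638,42,10)];print("base edge dir",ang(B[1]-B[0]),np.linalg.norm(B[1]-B[0]))
N=[f(50,293,182),f(50,352,182)];G=[f(300,289,182),f(300,348,182),f(472,346,182),f(470,288,182)]
print("arm dir",ang(G[1-0]-N[1]),ang(G[2]-N[1]),ang(G[0]-N[0]))
yaw=np.radians(107.0+1.2)
for yd in (107.5,108.7):
    yaw=np.radians(yd);x=np.array([np.cos(yaw),np.sin(yaw)]);y=np.array([-x[1],x[0]])
    mid=(B[0]+B[1])/2 ; ctr=mid-y*55*np.sign(mid@y-g@y) if 0 else mid
    sgn=np.sign(g@y-mid@y); ctr=mid+y*55*sgn
    print(yd,"stand c",ctr,"rel: N",[((n-ctr)@x,(n-ctr)@y) for n in N],"G",[((n-ctr)@x,(n-ctr)@y) for n in G],"grip",((g-ctr)@x,(g-ctr)@y))
E
```

```text
grip c [590.95306077 146.84818474] edge dirs -162.0744125236939 -161.02711066684097 107.84173881180966 107.83451804889991
w,l 17.759495745473195 57.21941440594672
base edge dir 108.61092148813255 197.7231936965407
arm dir 108.78752113314293 108.68182097677494 108.77397292816228
107.5 stand c [577.62807823 188.87684587] rel: N [(np.float64(-82.49253706482908), np.float64(5.587039804166391)), (np.float64(-82.942463558731), np.float64(-8.267690962988308))] G [(np.float64(-25.90482600663756), np.float64(6.845476210097045)), (np.float64(-25.62755016138116), np.float64(-6.979523028124123)), (np.float64(13.749981743300529), np.float64(-6.272965172011887)), (np.float64(12.534523184628227), np.float64(7.302330657899174))] grip (np.float64(-44.09034605971098), np.float64(-0.06999957764259968))
108.7 stand c [577.27021121 189.97174138] rel: N [(np.float64(-83.50927204834962), np.float64(7.325470231349225)), (np.float64(-84.24925145503293), np.float64(-6.51679941484473))] G [(np.float64(-26.907616906704312), np.float64(7.39854703616147)), (np.float64(-26.919930811556725), np.float64(-6.429226978441381)), (np.float64(12.463761980953059), np.float64(-6.547484889261099)), (np.float64(11.5328695377391), np.float64(7.0502882974271355))] grip (np.float64(-45.2339753723516), np.float64(0.8654367232900544))
```

```bash
python3 -m inch '[[0.003,-0.0025,-0.02,0,0,0.5,1],[0.003,-0.0025,-0.045,0,0,0.5,1],[0.003,-0.0025,-0.07,0,0,0.5,1],[0.003,-0.0025,-0.09,0,0,0.5,1],[0.003,-0.0025,-0.11,0,0,0.5,1],[0.003,-0.0025,-0.12,0,0,0.5,1],[0.003,-0.0025,-0.1275,0,0,0.5,1],[0.003,-0.0025,-0.1275,0,0,0.5,1],[0.003,-0.0025,-0.1275,0,0,0.5,1],[0.003,-0.0025,-0.1275,0,0,0.5,1]]' 80; python3 -m inch '[[0,0,0,0,0,0,0.2],[0,0,0,0,0,0,0],[0,0,0,0,0,0,-0.2],[0,0,0,0,0,0,-0.4],[0,0,0,0,0,0,-0.5],[0,0,0,0,0,0,-0.6],[0,0,0,0,0,0,-0.7],[0,0,0,0,0,0,-0.8],[0,0,0,0,0,0,-1],[0,0,0,0,0,0,-1],[0,0,0,0,0,0,-1],[0,0,0,0,0,0,-1],[0,0,0,0,0,0,-1],[0,0,0,0,0,0,-1]]' 80
```

```text
time: 3.35
tool_pos: [590.8, 149.0, 267.5]
orientation: [179.9, -0.1, 108.5]
ft_force: [-0.6, 0.4, 0.0]
grip_width: 85.6
time: 4.52
tool_pos: [591.0, 148.7, 267.8]
orientation: [179.9, -0.0, 108.5]
ft_force: [0.0, -2.1, 4.7]
grip_width: 16.9
```

```bash
python3 - <<'E'
from h import *
s=read_state();im=read_camera("wrist");cv2.imwrite("pics/w2.png",im);np.savez("w2.npz",T=wT(s,camera_params("wrist")))
print(s["time"],s["tool_pos"],s["orientation"],s["ft_force"],s["grip_width"])
cv2.imwrite("pics/w2c.png",cv2.resize(im[100:260,130:390],None,fx=3,fy=3,interpolation=2))
E
```

```text
4.5167 [590.99300521 148.6619048  267.83656363] [ 1.79878963e+02 -3.09909212e-02  1.08473490e+02] [ 0.00758477 -2.10827176  4.74714717] 16.88079068564243
```

View pics/w2c.png

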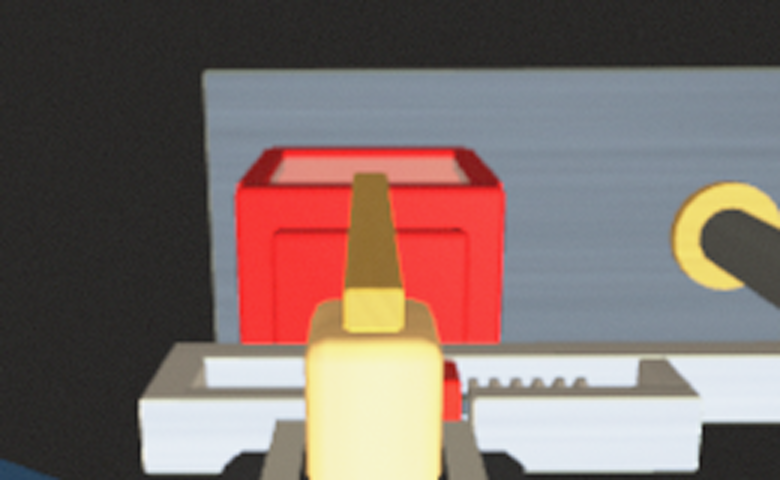

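The lantern is held, with the keeper just behind the grip and the rear guard's edge at x≈470. I'll lift 3 mm to float the bar in its free height.

```bash
python3 -m inch '[[0,0,0.001,0,0,0.2,-1],[0,0,0.002,0,0,0.2,-1],[0,0,0.002,0,0,0.2,-1],[0,0,0.002,0,0,0.2,-1]]' 110;  python3 -m inch '[[0,0,0.001,0,0,0,-1],[0,0,0.0015,0,0,0,-1],[0,0,0.0015,0,0,0,-1],[0,0,0.0015,0,0,0,-1]]'
```

```text
time: 4.9
tool_pos: [590.5, 149.1, 269.1]
orientation: [180.0, -0.1, 108.7]
ft_force: [-0.5, -0.7, -2.6]
grip_width: 16.0
time: 5.23
tool_pos: [590.5, 149.1, 270.5]
orientation: [180.0, -0.1, 108.7]
ft_force: [0.5, 0.5, -1.5]
grip_width: 15.7
```

```bash
python3 - <<'E'
from h import *
p=camera_params("wrist");T=np.load("w2.npz")["T"]
x=np.array([-.3206,.9472]);t=np.array([590.99,148.66])
f=lambda u,v,z:(ray(p,T,130+u/3-.33,100+v/3-.33,z)[:2]-t)@x
print("guard",f(470,400,182),f(470,440,182),"nose front",f(141,400,182),f(142,468,182),"guard back",f(698,396,182))
print("grip edges@221",f(307,345,221),f(441,345,221),"keeper R top z173",f(459,365,173),f(460,415,173))
E
```

```text
guard 16.163097773784067 16.334161325311726 nose front -39.636443640732615 -40.310115265665274 guard back 54.76930216111958
grip edges@221 -8.450657820496373 8.30266565676342 keeper R top z173 14.992419703566119 15.365998383625705
```

```bash
python3 -m inch '[[-0.0003,0.0009,0,0,0,0,-1],[-0.0006,0.0019,0,0,0,0,-1],[-0.0006,0.0019,0,0,0,0,-1],[-0.0006,0.0019,0,0,0,0,-1]]' ;  python3 -m inch '[[-0.0003,0.0009,0,0,0,0,-1],[-0.0003,0.0009,0,0,0,0,-1],[-0.0003,0.0009,0,0,0,0,-1]]';  python3 -m inch '[[-0.0003,0.0009,0,0,0,0,-1],[-0.0003,0.0009,0,0,0,0,-1],[-0.0003,0.0009,0,0,0,0,-1]]'
```

```text
time: 5.57
tool_pos: [589.8, 151.2, 270.5]
orientation: [180.0, -0.1, 108.7]
ft_force: [1.0, -0.4, -2.5]
grip_width: 16.1
time: 5.82
tool_pos: [589.6, 151.6, 270.6]
orientation: [180.0, -0.0, 108.7]
ft_force: [-0.2, -1.0, -2.5]
grip_width: 15.5
time: 6.07
tool_pos: [589.6, 151.8, 270.6]
orientation: [180.0, 0.0, 108.7]
ft_force: [1.5, -3.0, -3.1]
grip_width: 16.5
```

```bash
python3 -m inch '[[-0.0003,0.0009,0,0,0,0,-1],[-0.0006,0.0019,0,0,0,0,-1],[-0.0006,0.0019,0,0,0,0,-1],[-0.0006,0.0019,0,0,0,0,-1]]' ;  python3 -m inch '[[-0.0006,0.0019,0,0,0,0,-1],[-0.0006,0.0019,0,0,0,0,-1],[-0.0006,0.0019,0,0,0,0,-1]]';  python3 -m inch '[[-0.0006,0.0019,0,0,0,0,-1],[-0.0006,0.0019,0,0,0,0,-1],[-0.0006,0.0019,0,0,0,0,-1]]'
```

```text
time: 6.4
tool_pos: [589.1, 153.2, 270.6]
orientation: [180.0, 0.1, 108.7]
ft_force: [0.8, -3.3, -3.2]
grip_width: 16.1
time: 6.65
tool_pos: [588.6, 154.7, 270.6]
orientation: [180.0, 0.1, 108.6]
ft_force: [1.5, -4.5, -3.1]
grip_width: 16.5
time: 6.9
tool_pos: [588.2, 155.8, 270.6]
orientation: [180.0, 0.2, 108.6]
ft_force: [1.5, -5.4, -3.1]
grip_width: 16.1
```

```bash
python3 -m inch '[[-0.0006,0.0019,0,0,0,0,-1],[-0.0009,0.0028,0,0,0,0,-1],[-0.0009,0.0028,0,0,0,0,-1],[-0.0009,0.0028,0,0,0,0,-1]]' ;  python3 -m inch '[[-0.0006,0.0019,0,0,0,0,-1],[-0.0009,0.0028,0,0,0,0,-1],[-0.0009,0.0028,0,0,0,0,-1],[-0.0009,0.0028,0,0,0,0,-1]]'; python3 - <<'E'
from h import *
for i in range(5):
    s=read_state();im=read_camera("wrist");print(s["tool_pos"].round(2),s["ft_force"].round(2),(s["ft_force"][:2]@[-.3206,.9472]).round(2))
cv2.imwrite("pics/w3.png",im);np.savez("w3.npz",T=wT(s,camera_params("wrist")))
cv2.imwrite("pics/w3c.png",cv2.resize(im[100:260,130:390],None,fx=3,fy=3,interpolation=2))
E
```

```text
time: 7.23
tool_pos: [587.7, 157.3, 270.6]
orientation: [180.0, 0.3, 108.6]
ft_force: [1.6, -6.1, -3.0]
grip_width: 16.0
time: 7.57
tool_pos: [587.4, 158.4, 270.6]
orientation: [180.0, 0.4, 108.5]
ft_force: [2.1, -7.0, -3.0]
grip_width: 16.2
[587.37 158.41 270.61] [ 2.11 -6.96 -2.99] -7.27
[587.33 158.38 270.59] [ 1.34 -6.34 -2.93] -6.43
[587.34 158.37 270.59] [ 1.84 -6.78 -3.25] -7.01
[587.35 158.39 270.61] [ 1.81 -7.04 -3.2 ] -7.25
[587.36 158.37 270.61] [ 2.22 -6.66 -3.92] -7.02
```

View pics/w3c.png

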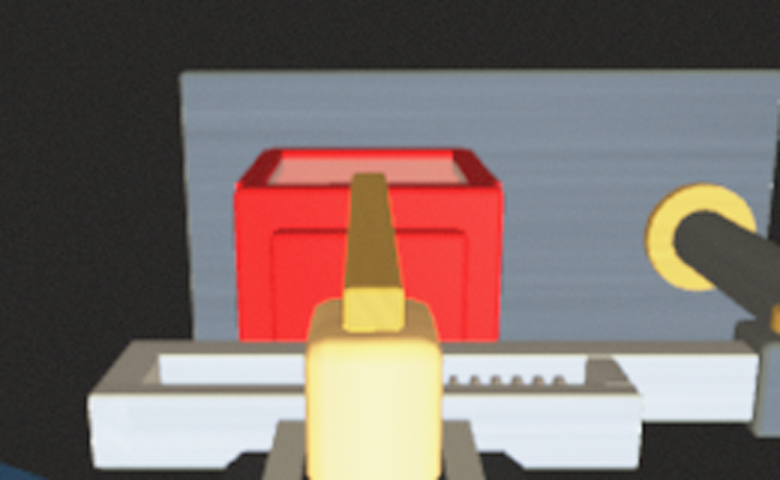

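By vision the bar is about centred under the slot. By force the keeper is about 6 mm open (7 N). Pushing on a little further.

```bash
python3 -m inch '[[-0.0006,0.0019,0,0,0,0,-1],[-0.0012,0.0036,0,0,0,0,-1],[-0.0012,0.0036,0,0,0,0,-1],[-0.0012,0.0036,0,0,0,0,-1],[-0.0012,0.0036,0,0,0,0,-1]]'; python3 - <<'E'
from h import *
F=[]
for i in range(6):
    s=read_state();read_camera("wrist");F.append(s["ft_force"])
print(s["tool_pos"].round(2),np.mean(F,0).round(2),(np.mean(F,0)[:2]@[-.3206,.9472]).round(2),(s["tool_pos"][:2]-[590.99,148.66])@[-.3206,.9472],s["orientation"])
E
```

```text
time: 8.23
tool_pos: [586.9, 159.8, 270.6]
orientation: [180.0, 0.6, 108.5]
ft_force: [3.3, -8.3, -3.1]
grip_width: 16.0
[586.87 159.81 270.63] [ 3.14 -8.   -3.16] -8.58 11.87868560419543 [179.95212734   0.60309536 108.45287327]
```

Force (8.6 N, so 8.0 mm open) and vision now agree. I'll lift slowly while holding the push.

```bash
python3 -m inch '[[-0.0007,0.0021,0.001,0,0,0,-1],[-0.0007,0.0021,0.002,0,0,0,-1],[-0.0007,0.0021,0.003,0,0,0,-1],[-0.0007,0.0021,0.004,0,0,0,-1],[-0.0007,0.0021,0.005,0,0,0,-1],[-0.0007,0.0021,0.006,0,0,0,-1],[-0.0007,0.0021,0.006,0,0,0,-1]]'
```

```text
time: 9.12
tool_pos: [586.4, 159.7, 276.1]
orientation: [-180.0, 0.8, 108.4]
ft_force: [3.3, -7.7, -6.3]
grip_width: 15.8
```

```bash
python3 -m inch '[[-0.0007,0.0021,0.001,0,0,0,-1],[-0.0007,0.0021,0.0015,0,0,0,-1],[-0.0007,0.0021,0.0015,0,0,0,-1]]'; python3 -m inch '[[-0.0007,0.0021,0.001,0,0,0,-1],[-0.0007,0.0021,0.0015,0,0,0,-1],[-0.0007,0.0021,0.0015,0,0,0,-1]]'
```

```text
time: 9.37
tool_pos: [586.1, 159.9, 277.1]
orientation: [-179.9, 0.9, 108.3]
ft_force: [3.5, -7.3, -5.6]
grip_width: 16.4
time: 9.62
tool_pos: [586.0, 160.1, 278.2]
orientation: [-179.9, 1.1, 108.3]
ft_force: [3.0, -5.9, -5.8]
grip_width: 15.9
```

Fz stays steady while the bar is more than 10 mm up, so it is in the slot. Continuing upward.

```bash
python3 -m inch '[[-0.0005,0.0015,0.001,0,0,0,-1],[-0.0005,0.0015,0.002,0,0,0,-1],[-0.0005,0.0015,0.003,0,0,0,-1],[-0.0005,0.0015,0.003,0,0,0,-1]]'; python3 -m inch '[[-0.0003,0.001,0.001,0,0,0,-1],[-0.0003,0.001,0.002,0,0,0,-1],[-0.0003,0.001,0.003,0,0,0,-1],[-0.0003,0.001,0.003,0,0,0,-1]]'
```

```text
time: 9.95
tool_pos: [585.8, 160.3, 280.9]
orientation: [-179.9, 1.2, 108.2]
ft_force: [3.0, -5.4, -4.3]
grip_width: 15.7
time: 10.28
tool_pos: [585.1, 162.7, 284.1]
orientation: [-179.9, 1.1, 108.3]
ft_force: [0.9, -1.3, -2.7]
grip_width: 16.2
```

```bash
python3 -m inch '[[0.0003,-0.001,0,0,0,0,-1],[0.0003,-0.001,0.001,0,0,0,-1],[0.0003,-0.001,0.002,0,0,0,-1],[0.0003,-0.001,0.003,0,0,0,-1],[0.0003,-0.001,0.003,0,0,0,-1]]'; python3 -m inch '[[0,0,0.001,0,0,0,-1],[0,0,0.002,0,0,0,-1],[0,0,0.003,0,0,0,-1],[0,0,0.004,0,0,0,-1],[0,0,0.004,0,0,0,-1]]'
```

```text
time: 10.7
tool_pos: [585.5, 162.1, 287.5]
orientation: [-180.0, 1.1, 108.3]
ft_force: [0.4, -0.7, -3.5]
grip_width: 16.4
time: 11.12
tool_pos: [585.7, 162.1, 291.8]
orientation: [-180.0, 1.1, 108.3]
ft_force: [-0.5, 0.2, -2.7]
grip_width: 15.7
```

```bash
python3 -m inch '[[0,0,0.001,0,0,0,-1],[0,0,0.002,0,0,0,-1],[0,0,0.003,0,0,0,-1],[0,0,0.0035,0,0,0,-1],[0,0,0.0035,0,0,0,-1]]'; python3 - <<'E'
from h import *
s=read_state();im=read_camera("wrist");np.savez("w4.npz",T=wT(s,camera_params("wrist")))
b=read_camera("scene")
a=cv2.resize(im[100:260,130:390],None,fx=3,fy=3,interpolation=2)[:,:500]
b=cv2.resize(b[175:285,285:360],None,fx=4,fy=4,interpolation=2)
b=np.vstack([b,np.zeros((40,300,3),np.uint8)]);cv2.imwrite("pics/w4c.png",np.hstack([a,b]))
print(s["tool_pos"],s["orientation"],s["ft_force"])
E
```

```text
time: 11.53
tool_pos: [585.7, 162.1, 295.4]
orientation: [-180.0, 1.1, 108.3]
ft_force: [-0.4, -0.2, -2.9]
grip_width: 15.8
[585.74582331 162.09766035 295.44268313] [-179.99618148    1.07103489  108.29209394] [-0.43942801 -0.2408879  -2.91481939]
```

View pics/w4c.png

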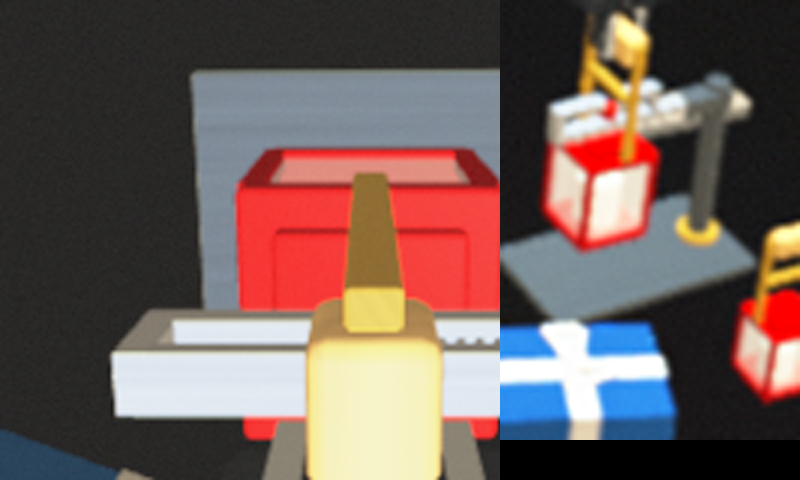

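The bar is now above the nose and the lantern hangs straight. I'll draw it out to the stand's -x, level.

```bash
python3 -m inch '[[0.001,-0.003,0,0,0,0,-1],[0.003,-0.009,0,0,0,0,-1],[0.005,-0.015,0,0,0,0,-1],[0.007,-0.021,0,0,0,0,-1],[0.009,-0.027,0,0,0,0,-1]]'; python3 -m inch '[[0.002,-0.006,0,0,0,0,-1],[0.004,-0.012,0,0,0,0,-1],[0.006,-0.018,0,0,0,0,-1],[0.008,-0.024,0,0,0,0,-1],[0.010,-0.030,0,0,0,0,-1],[0.012,-0.036,0,0,0,0,-1],[0.014,-0.042,0,0,0,0,-1],[0.017,-0.050,0,0,0,0,-1],[0.020,-0.060,0,0,0,0,-1],[0.024,-0.071,0,0,0,0,-1],[0.027,-0.080,0,0,0,0,-1],[0.027,-0.080,0,0,0,0,-1]]'
```

```text
time: 12.05
tool_pos: [595.0, 133.9, 295.3]
orientation: [-180.0, 1.1, 108.2]
ft_force: [-0.1, -0.8, -2.4]
grip_width: 15.9
time: 13.05
tool_pos: [622.9, 49.8, 295.3]
orientation: [-180.0, 1.3, 108.0]
ft_force: [-0.2, -1.0, -3.1]
grip_width: 16.1
```

```bash
python3 -m inch '[[-0.004,-0.01,0.005,0.1,0,0,-1],[-0.012,-0.03,0.012,0.2,0,0,-1],[-0.02,-0.05,0.02,0.4,0.1,0,-1],[-0.029,-0.07,0.02,0.6,0.2,0,-1],[-0.038,-0.09,0.02,0.8,0.2,0,-1],[-0.046,-0.11,0.02,1,0.3,0,-1],[-0.055,-0.13,0.02,1.2,0.4,0,-1],[-0.063,-0.15,0.02,1.2,0.4,0,-1],[-0.072,-0.17,0.02,1.2,0.4,0,-1],[-0.08,-0.19,0.02,1.2,0.4,0,-1],[-0.089,-0.21,0.02,1.2,0.4,0,-1],[-0.098,-0.23,0.02,1.2,0.4,0,-1],[-0.106,-0.245,0.02,1.2,0.4,0,-1],[-0.110,-0.2525,0.02,1.2,0.4,0,-1],[-0.110,-0.2525,0.02,1.2,0.4,0,-1],[-0.110,-0.2525,0.02,1.2,0.4,0,-1]]'; python3 - <<'E'
from h import *
s=read_state();im=read_camera("wrist");np.savez("w5.npz",T=wT(s,camera_params("wrist")))
b=read_camera("scene")
b=cv2.resize(b[170:270,140:240],(384,384),interpolation=2)
cv2.imwrite("pics/w5c.png",np.hstack([im[:,:400],b]))
print(s["tool_pos"],s["orientation"],s["ft_force"])
E
```

```text
time: 14.38
tool_pos: [513.0, -202.2, 315.6]
orientation: [180.0, -0.0, 108.0]
ft_force: [0.6, 0.3, -2.3]
grip_width: 16.1
[ 513.00819294 -202.18216199  315.57928927] [ 1.79983109e+02 -4.42450165e-02  1.07992985e+02] [ 0.57160916  0.34463135 -2.26310674]
```

View pics/w5c.png

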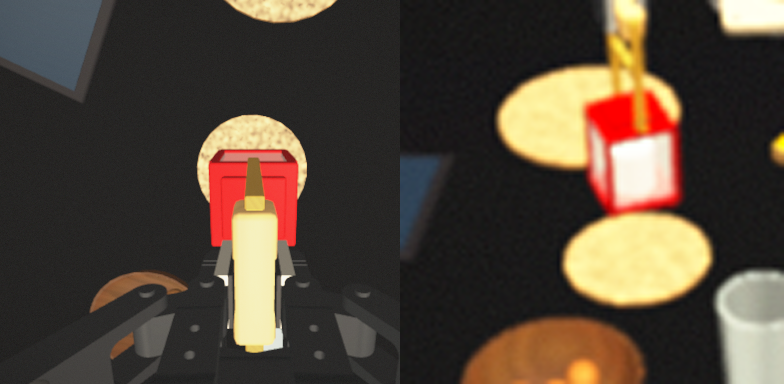

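The wrist view shows the small mat, columns 197–307, centred under the lantern (centre column 253). I'll check the mat estimate, then descend.

```bash
python3 - <<'E'
from h import *
p=camera_params("wrist");T=np.load("w5.npz")["T"]
print([ray(p,T,*q,5)[:2].round(1) for q in ((197,167),(307,167),(252,114.5))])
a=np.linspace(0,6.28,200);P=np.array([proj(p,T,(513.3+65*np.cos(t),-202.6+65*np.sin(t),5)) for t in a]);print(P.min(0),P.max(0))
E
python3 -m inch '[[0,0,-0.005,0,0,0,-1],[0,0,-0.015,0,0,0,-1],[0,0,-0.025,0,0,0,-1],[0,0,-0.035,0,0,0,-1],[0,0,-0.045,0,0,0,-1],[0,0,-0.053,0,0,0,-1],[0,0,-0.058,0,0,0,-1],[0,0,-0.061,0,0,0,-1],[0,0,-0.061,0,0,0,-1],[0,0,-0.061,0,0,0,-1]]'
```

```text
[array([ 531.2, -267.1]), array([ 491.2, -144.1]), array([ 454.4, -223.9])]
[198.63088518 112.29553567] [309.06768999 221.65572735]
time: 15.32
tool_pos: [513.8, -201.1, 254.5]
orientation: [180.0, -0.1, 108.1]
ft_force: [-0.1, -0.0, -2.7]
grip_width: 16.1
```

```bash
python3 -m inch '[[0,0,-0.001,0,0,0,-1],[0,0,-0.002,0,0,0,-1],[0,0,-0.003,0,0,0,-1],[0,0,-0.004,0,0,0,-1],[0,0,-0.005,0,0,0,-1],[0,0,-0.005,0,0,0,-1]]'; python3 -m inch '[[0,0,-0.001,0,0,0,-1],[0,0,-0.0015,0,0,0,-1],[0,0,-0.0015,0,0,0,-1]]'; python3 -m inch '[[0,0,-0.001,0,0,0,-1],[0,0,-0.0015,0,0,0,-1],[0,0,-0.0015,0,0,0,-1]]'
```

```text
time: 15.82
tool_pos: [513.7, -201.1, 249.4]
orientation: [180.0, -0.1, 108.1]
ft_force: [0.2, 0.3, -2.6]
grip_width: 16.1
time: 16.07
tool_pos: [513.6, -201.1, 247.7]
orientation: [180.0, -0.1, 108.1]
ft_force: [0.5, 0.1, -3.4]
grip_width: 16.0
time: 16.32
tool_pos: [513.9, -201.4, 247.1]
orientation: [179.9, -0.0, 108.1]
ft_force: [-1.1, 0.1, 4.0]
grip_width: 15.7
```

Touched down (about 7 N). Releasing and retreating straight up.

```bash
python3 -m inch '[[0,0,0,0,0,0,-0.6],[0,0,0,0,0,0,-0.4],[0,0,0,0,0,0,-0.2],[0,0,0,0,0,0,0],[0,0,0,0,0,0,0.2],[0,0,0,0,0,0,0.3],[0,0,0,0,0,0,0.3],[0,0,0,0,0,0,0.3]]' 20; python3 -m inch '[[0,0,0.003,0,0,0,0.3],[0,0,0.008,0,0,0,0.3],[0,0,0.016,0,0,0,0.3],[0,0,0.03,0,0,0,0.3],[0,0,0.05,0,0,0,0.3],[0,0,0.07,0,0,0,0.3],[0,0,0.09,0,0,0,0.3],[0,0,0.11,0,0,0,0.3],[0,0,0.11,0,0,0,0.3],[0,0,0.11,0,0,0,0.3],[0,0,0.11,0,0,0,0.3],[0,0,0.11,0,0,0,0.3]]'; python3 - <<'E'
from h import *
im=read_camera("wrist");b=read_camera("scene");t=read_camera("top")
r=lambda q:cv2.resize(q,(384,384),interpolation=2)
cv2.imwrite("pics/f.png",np.hstack([r(im[60:316,130:386]),r(t[110:230,260:380])]))
print(read_state()["ft_force"],read_state()["tool_pos"]); print([(d["p"],d["bbox"]) for d in find_in("top","lantern")])
E
```

```text
time: 16.98
tool_pos: [513.9, -201.4, 247.1]
orientation: [179.9, -0.0, 108.1]
ft_force: [-0.4, 0.4, 0.7]
grip_width: 55.2
time: 17.98
tool_pos: [513.4, -201.2, 356.4]
orientation: [-180.0, -0.1, 108.1]
ft_force: [-0.3, -0.2, -0.9]
grip_width: 55.3
[ 0.51810573 -0.06140414  0.12502239] [ 513.58559581 -201.29248223  356.31705987]
[(0.89, [157.2, 132.9, 26.5, 24.9]), (0.54, [305.4, 197.9, 9.7, 15.5])]
```

View pics/f.png

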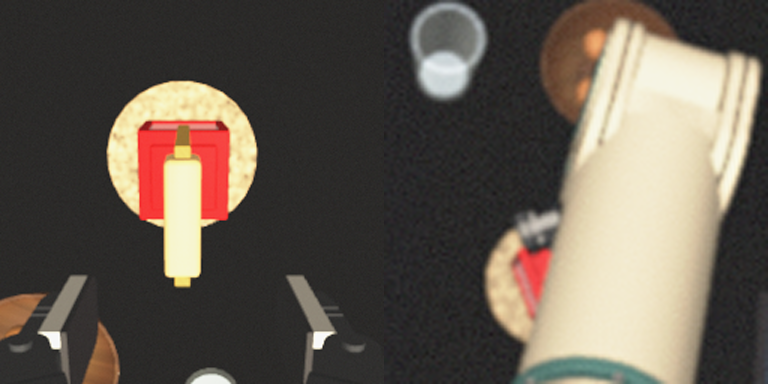

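The lantern stands upright and centred on the small mat with cork showing around it, and the gripper is clear. Handing in.

```bash
python3 -c "
from station import arm;print(arm.close_job())"
```

```text
the job is handed in; nothing more can be done
None
```

The larger lantern is off the hook and standing upright on the smaller cork mat. I handed the job in at about 18 s of robot time.

- **Unhooking:** I held the lantern by its grip and pushed the bar back until the wrist read about 8.6 N, which is roughly 8 mm of keeper travel. I then lifted it about 27 mm through the slot and drew it out level over the nose. The largest push I read on the stand was about 9 N sideways and about 3 N extra upward, well under the 24 N limit.
- **Hook offset:** The camera put the hook about 11 mm farther out than nominal. At first the force reading suggested the keeper was 2 mm less open than the camera did. Allowing for the tool tilting slightly under load, the two agreed to about half a millimetre before I lifted.
- **Setting down:** The lantern touched the mat at about 7 N. The two camera estimates of the mat's centre agreed to about 2 mm.
- **Final check:** The last wrist picture showed the lantern upright and central on the mat, with the gripper clear and no load on the wrist. The top camera could not confirm this because the arm blocked its view. I also did not check the other objects again after the lift, though nothing in the force readings suggested any contact with them.

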